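Lock the bayonet cap on the strainer

ROBOT

A 6-joint arm with a two-finger parallel gripper is mounted at the origin on a cart in front of the work surface, level with it; the furniture and walls round the work are solid. World frame = base frame: x ahead of the robot, y to its left, z up, the work surface at z = 0. Lengths are in m, angles in rad, forces in N, time in s.
With the tool pointing down it reaches from about 0.275 to 0.75 m from the base axis. Payload 10.2 kg.
Tool frame: the origin (TCP) lies midway between the tips of the shut fingers; the grasp point (between the pads) lies 19 mm behind it (env.hold_point_z is the distance from the TCP to the grasp point, in m); x points along the fingers, z is the direction in which the jaws open and shut, and the axes are right-handed (so a half turn about x gives the same grasp; the last joint's range is limited). The gripper opens to 85 mm and grips with 20 to 120 N. Pads are 22 mm wide; open, the fingers measure 114 mm over their backs; the gripper's body (76 mm by 85 mm) begins 54 mm behind the grasp point. The pads swing forward as they close: fully open they stand 13 mm farther back than shut.
Start: joints at [0.973, 0.313, 1.498, -0, 1.331, -0.223], TCP at [0.192, 0.489, 0.231] pointing down, gripper open.
Joint ranges: [-2.94, 2.94], [-0.97, 2.17], [0.19, 2.56], [-1.23, 4.37], [0.02, 3.11], [-2.88, 2.88]. Speed limits (rad/s): [2.39, 2.39, 3.01, 3.14, 3.14, 3.14].

INTERFACE

Orientations are given as a unit quaternion [x, y, z, w].
In Python, from bench import env, kinematics, monitor, eyes, job gives the robot as it stands. The module is installed in compiled form; this text tells all that it offers. Calls block until the motion is done:
- env.reach(position, orientation): joint-space move of the TCP to a pose.
- env.movel(position, velocity=0.15, frame=None, guard=None): straight line of the TCP; frame=None keeps the orientation; velocity is the mean speed in m/s. With guard (N) it stops when the force on the tool has changed by that much, and returns True; else False.
- env.set_joints(angles): joint-space move.
- env.release() and env.close_gripper(effort=None): open the fingers fully, or close them until they stop; effort is the grip in N (None keeps the last).
- env.hold(seconds).
- kinematics.ik(position, orientation): joint angles nearest the present ones, or None.
- monitor.sense(): the state.
- eyes.grab_frame(name): name is "scene" or "side" or "wrist"; returns a dict with "frame" (400x640x3 uint8, red, green, blue), "mtx" (3x3 intrinsics, pixels), "k1" (the pictures are not rectified: a ray, as slopes to the right and down, at radius r is drawn at 1 + k1 r^2 times it, then the intrinsics apply), "view" (4x4, takes a point from world to camera coordinates). Camera axes: x right, y down, z forward; pixel columns grow to the right and rows downward; lengths in m; the calibration is good to about 2 mm. A picture is of the moment at which its call begins. There is no depth.
A pose or a line that the arm cannot do raises env.MotionError and nothing moves.
- job.hand_in(): hands the job in, once; it reports no verdict.
The state is a dict: "clock": time; "joints": joint angles; "qvel": joint speeds; "joint_efforts": joint torques, N m; "position": TCP position; "ee_rot": TCP orientation; "contact_force": force on the tool from outside, world axes, zero at the start; "ft_torque": the same for the moment, N m; "finger_gap": opening from 0.0 (shut) to 1.0 (fully open).
Only numpy, scipy, OpenCV 4.12 (cv2) and the standard library are available. Lean on these libraries where they do the work, as an engineer would, in place of code of your own. Each camera call takes 0.05 s, during which the arm holds its last target.

TASK

Put the loose bayonet cap back on the strainer that is bolted to the bench: find the slots in its collar with the cap's two lugs, push the cap down against the spring and turn it clockwise (seen from above) to the stop, so that it stays locked and upright when you let go. Go gently: the cap must never bear on the strainer with more than 60 N, knocks and both lugs together included; and leave the other things where they are.

Things in the scene. Friction and masses are not known exactly. Their poses are not given: they have to be found in the camera images.
- cap: Loose grey plastic bayonet cap, 72 mm across, 82 mm high, 0.10 to 0.19 kg, standing upright on the bench; same after a half turn about z. Origin: centre of its lower end, z up its axis. Round plug 47 mm across (lowest 6 mm taper to 36 mm at the end) up to a flange 72 mm across, 39.5 to 47.5 mm above the origin.
- cap_lugs (a point): Point on the cap's axis level with the undersides of its lugs, 22 mm above the cap's origin. The two lugs stick out of the plug to the cap's +x and -x, to 30.5 mm from the axis, 8 mm wide and 6 mm high.
- cap_grip (a point): Middle of the grip bar on top of the cap, 64 mm above the cap's origin. The bar runs along the cap's x axis, in line with the lugs: 60 mm long, 16 mm thick (along y), 46 to 82 mm above the origin; the flange below it ends at 47.5 mm.
- strainer: Grey round strainer pot fixed to the bench, foot 104 mm across, pipe stubs with brass nuts to +y and -y (65 mm out, below 46 mm height), open on top with a bright slotted collar. Origin: centre of its underside on the bench, z up.
- rim (a point): Centre of the collar's flat top, 75 mm above the strainer's origin. Collar 84 mm across, bore 50 mm. Two opposite slots 12.5 mm wide, open to the top, take the lugs; they lie along the strainer's x axis, turned up to 20 degrees either way: the collar is clamped at an unmeasured angle; find it by sight (gaps in the rim) or by touch. The collar does not turn. Cap resting with lugs on the rim: cap origin at 53 mm.
- spring_face (a point): Where the spring plate's top rests at first, 25 mm below the rim. It meets the cap's end when the lugs are 3 mm down in the slots, pushes up with 4 N and 0.5 N more per mm, to about 11.5 N when the flange meets the rim (cap origin 35.5 mm above the strainer's). Below 37.5 mm the lugs pass under a ledge and the cap turns clockwise from above, to a solid stop about 55 degrees past the slots.
- seat (a point): Where the cap's origin lies when locked, 41 mm above the strainer's origin. From about 46 degrees past the slots to the stop a notch above the lugs lets the spring lift the cap 3.5 mm, once it is not pressed down, and holds it there. Not locked, the cap springs up to about 50 mm, or stays caught under the ledge below 38.5 mm.
- ptfe_roll: bystander: white tape roll with blue core, 51x51x14 mm, origin under its centre
- ball_valve: bystander: brass ball valve with red lever, 38x119x59 mm, origin under its centre
- tee_25: bystander: white plastic pipe tee, 62x82x41 mm, origin under its centre
- pliers: bystander: red-handled pliers lying flat, 54x157x12 mm, origin under its centre
- tape_measure: bystander: yellow tape measure, 36x128x60 mm, origin under its centre
- brass_nipple: bystander: small brass hex nipple, 25x47x22 mm, origin under its centre
- elbow_20: bystander: small cream pipe elbow, 47x47x30 mm, origin under its centre
Mind the look-alikes: they are no part of the job. Leave any pink or purple look-alike of the cap alone.

How it is judged:
By the outcome, as a careful person would: the job done as asked, in the order asked, and still so for the second after the job is handed in, with the robot touching nothing.
It also fails if it takes over 72 s, if anything falls off the work surface, if the arm or the gripper's body presses on something with over 40 N, if the wrist force passes 120 N, or if a joint passes its speed limit or range.

## Working session

There is one attempt and no reset: what is moved stays moved. The work goes in short steps, each a Python script; the robot and the scene stay as the last script left them, time stands still between calls to the robot, and variables do not carry over. Pictures are saved under pics/ and viewed, and the job is handed in when it is done.

```bash
mkdir -p pics; cat > h.py <<'E'
import numpy as np, cv2
from bench import env, kinematics, monitor, eyes, job
def snap(n,f):
    d=eyes.grab_frame(n); cv2.imwrite('pics/'+f+'.png',cv2.cvtColor(d['frame'],cv2.COLOR_RGB2BGR))
    np.savez('pics/'+f+'.npz',mtx=d['mtx'],k1=d['k1'],view=d['view'],frame=d['frame']); return d
def load(f): return np.load('pics/'+f+'.npz')
def ray(d,u,v):
    K=d['mtx'];k=float(d['k1']);q=np.array([(u-K[0,2])/K[0,0],(v-K[1,2])/K[1,1]]);p=q.copy()
    for _ in range(30): p=q/(1+k*(p@p))
    V=d['view'];R=V[:3,:3];return -R.T@V[:3,3], R.T@np.array([p[0],p[1],1])
def at_z(d,u,v,z):
    c,r=ray(d,u,v); return c+r*(z-c[2])/r[2]
def proj(d,P):
    P=np.atleast_2d(P);V=d['view'];K=d['mtx'];c=P@V[:3,:3].T+V[:3,3];s=c[:,:2]/c[:,2:]
    s=s*(1+float(d['k1'])*(s**2).sum(1,keepdims=True)); return s*[K[0,0],K[1,1]]+[K[0,2],K[1,2]]
E
python3 - <<'E'
from h import *
for n in ['scene','side','wrist']:
    d=snap(n,n+'0'); print(n,d['mtx'].round(1).tolist(),d['k1'],(-d['view'][:3,:3].T@d['view'][:3,3]).round(3))
s=monitor.sense();print(s)
E
```

```text
scene [[361.5, 0.0, 316.3], [0.0, 361.5, 197.3], [0.0, 0.0, 1.0]] -0.07777234882856891 [ 0.144 -0.591  0.551]
side [[401.8, 0.0, 322.4], [0.0, 401.8, 188.0], [0.0, 0.0, 1.0]] -0.06068602158138675 [0.51  0.831 0.48 ]
wrist [[341.6, 0.0, 323.9], [0.0, 341.6, 197.8], [0.0, 0.0, 1.0]] 0.02447314434250938 [0.124 0.514 0.375]
{'clock': 0.15, 'joints': array([ 9.72603758e-01,  3.13319679e-01,  1.49823185e+00,  1.37589353e-05,
        1.33100661e+00, -2.23416276e-01]), 'qvel': array([-0.00039044,  0.00127913, -0.00014309, -0.00050172,  0.00074179,
       -0.00011829]), 'joint_efforts': array([ 1.60103322e-03, -4.12370360e+01, -2.59795046e+01, -1.59229639e-04,
        3.23291795e-03,  6.15715385e-05]), 'position': array([0.19209357, 0.48839732, 0.23087902]), 'ee_rot': array([-0.39821987,  0.58471377,  0.39797887,  0.58407496]), 'contact_force': array([ 0.24999019, -0.40652828, -0.4961028 ]), 'ft_torque': array([ 0.01764613,  0.03469048, -0.0314466 ]), 'finger_gap': 0.9987165689340691}
```

View pics/scene0.png

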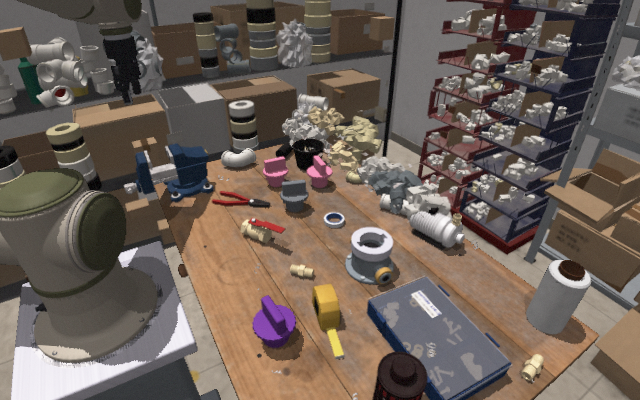

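View pics/side0.png

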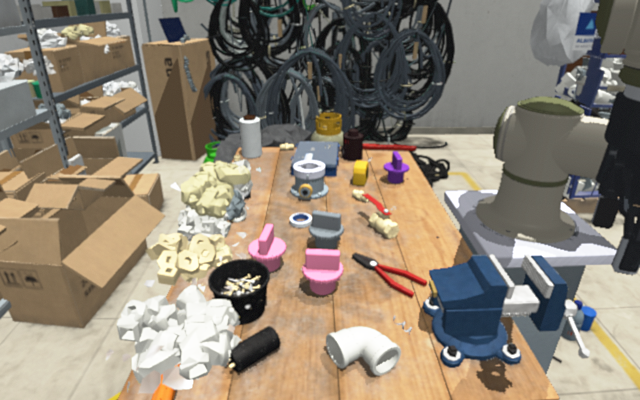

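View pics/wrist0.png

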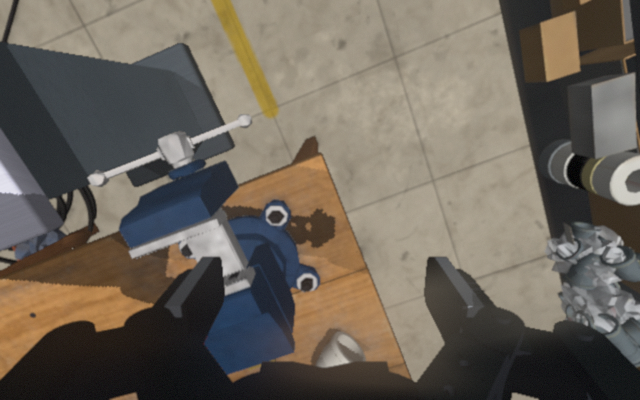

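The grey cap is at scene (293,195) and side (326,230). The strainer is at scene (372,250) and side (309,175). I'll zoom in on both.

```bash
python3 - <<'E'
from h import *
a=load('scene0')['frame'];b=load('side0')['frame']
def cr(im,x,y,w,h,W=400,H=300): return cv2.resize(im[y:y+h,x:x+w],(W,H),interpolation=cv2.INTER_CUBIC)
o=np.vstack([np.hstack([cr(a,262,170,64,48),cr(b,290,200,80,60)]),np.hstack([cr(a,332,216,80,60),cr(b,280,145,64,48)])])
cv2.imwrite('pics/z0.png',o[:,:,::-1])
for f,u,v,z in [('scene0',293,200,.0435),('side0',326,232,.0435),('scene0',372,241,.075),('side0',309,168,.075)]: print(at_z(load(f),u,v,z).round(3))
E
```

```text
[0.473 0.09  0.043]
[0.487 0.121 0.043]
[ 0.522 -0.165  0.075]
[ 0.524 -0.149  0.075]
```

View pics/z0.png

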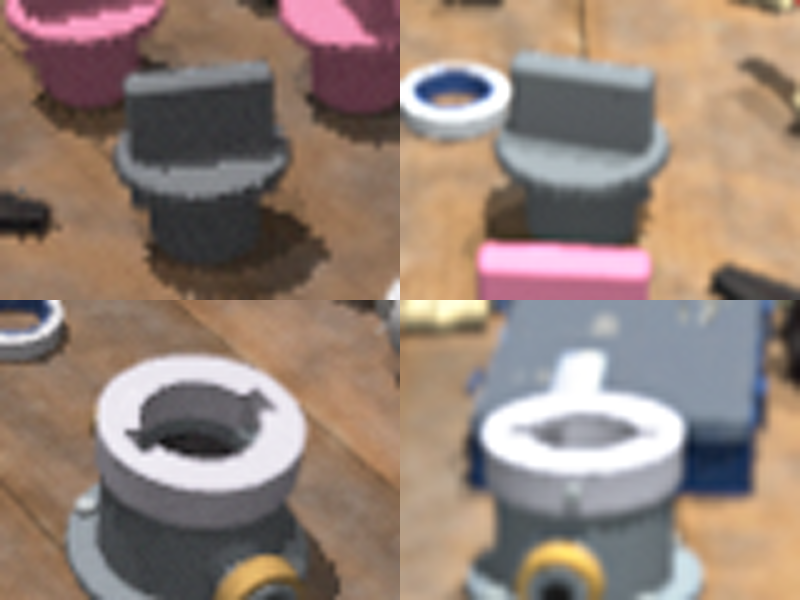

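```bash
cat >> h.py <<'E'
from scipy.spatial.transform import Rotation as Ro
def quat(phi):  # jaws (tool z) at world yaw phi, pointing down
    x=np.array([0,0,-1.]);z=np.array([np.cos(phi),np.sin(phi),0]);y=np.cross(z,x)
    return Ro.from_matrix(np.c_[x,y,z]).as_quat()
def yaw():
    m=Ro.from_quat(monitor.sense()['ee_rot']).as_matrix();return np.arctan2(m[1,2],m[0,2])
E
python3 - <<'E'
from h import *
print(np.degrees(yaw()))
s=monitor.sense();R=Ro.from_quat(s['ee_rot']).as_matrix();V=load('wrist0')['view']
print('cam in tool',(R.T@(-V[:3,:3].T@V[:3,3]-s['position'])).round(3),(V[:3,:3]@R).round(2).tolist())
for p in [(.48,.1,.3),(.52,-.157,.3)]:
  for a in range(-180,180,30):
    q=kinematics.ik(np.array(p),quat(np.radians(a))); print(p,a,None if q is None else np.round(q,2))
for f,u,v in [('scene0',275,183),('scene0',320,184),('side0',323,274),('side0',267,250)]: print(at_z(load(f),u,v,.0435).round(3))
E
```

```text
68.52671868010755
cam in tool [-0.144  0.073 -0.001] [[0.0, 0.0, 1.0], [-0.29, -0.96, 0.0], [0.96, -0.29, -0.0]]
(0.48, 0.1, 0.3) -180 None
(0.48, 0.1, 0.3) -150 [-0.03  0.19  1.47 -0.    1.48  2.58]
(0.48, 0.1, 0.3) -120 [-0.03  0.19  1.47 -0.    1.48  2.06]
(0.48, 0.1, 0.3) -90 [-0.03  0.19  1.47 -0.    1.48  1.54]
(0.48, 0.1, 0.3) -60 [-0.03  0.19  1.47  0.    1.48  1.01]
(0.48, 0.1, 0.3) -30 [-0.03  0.19  1.47 -0.    1.48  0.49]
(0.48, 0.1, 0.3) 0 [-0.03  0.19  1.47 -0.    1.48 -0.03]
(0.48, 0.1, 0.3) 30 [-0.03  0.19  1.47 -0.    1.48 -0.56]
(0.48, 0.1, 0.3) 60 [-0.03  0.19  1.47  0.    1.48 -1.08]
(0.48, 0.1, 0.3) 90 [-0.03  0.19  1.47 -0.    1.48 -1.6 ]
(0.48, 0.1, 0.3) 120 [-0.03  0.19  1.47 -0.    1.48 -2.13]
(0.48, 0.1, 0.3) 150 [-0.03  0.19  1.47 -0.    1.48 -2.65]
(0.52, -0.157, 0.3) -180 [-0.51  0.32  1.32 -0.    1.51  2.63]
(0.52, -0.157, 0.3) -150 [-0.51  0.32  1.32 -0.    1.51  2.11]
(0.52, -0.157, 0.3) -120 [-0.51  0.32  1.32 -0.    1.51  1.59]
(0.52, -0.157, 0.3) -90 [-0.51  0.32  1.32 -0.    1.51  1.06]
(0.52, -0.157, 0.3) -60 [-0.51  0.32  1.32  0.    1.51  0.54]
(0.52, -0.157, 0.3) -30 [-0.51  0.32  1.32 -0.    1.51  0.01]
(0.52, -0.157, 0.3) 0 [-0.51  0.32  1.32 -0.    1.51 -0.51]
(0.52, -0.157, 0.3) 30 [-0.51  0.32  1.32 -0.    1.51 -1.03]
(0.52, -0.157, 0.3) 60 [-0.51  0.32  1.32  0.    1.51 -1.56]
(0.52, -0.157, 0.3) 90 [-0.51  0.32  1.32 -0.    1.51 -2.08]
(0.52, -0.157, 0.3) 120 [-0.51  0.32  1.32 -0.    1.51 -2.6 ]
(0.52, -0.157, 0.3) 150 None
[0.468 0.188 0.043]
[0.571 0.122 0.043]
[0.497 0.26  0.043]
[0.602 0.184 0.043]
```

```bash
python3 - <<'E'
from h import *
env.reach(np.array([.482,.11,.27]),quat(np.pi/2)); snap('wrist','wcap')
env.reach(np.array([.523,-.157,.27]),quat(np.pi/2)); snap('wrist','wstr')
print(monitor.sense()['clock'],monitor.sense()['position'])
a=load('wcap')['frame'];b=load('wstr')['frame']
cv2.imwrite('pics/z1.png',np.vstack([cv2.resize(x,(480,300)) for x in (a,b)])[:,:,::-1])
E
```

```text
3.0417 [ 0.52320884 -0.15554634  0.27018827]
```

View pics/wcap.png

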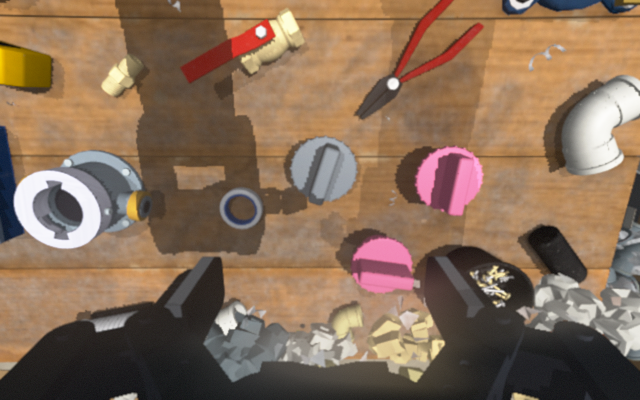

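View pics/wstr.png

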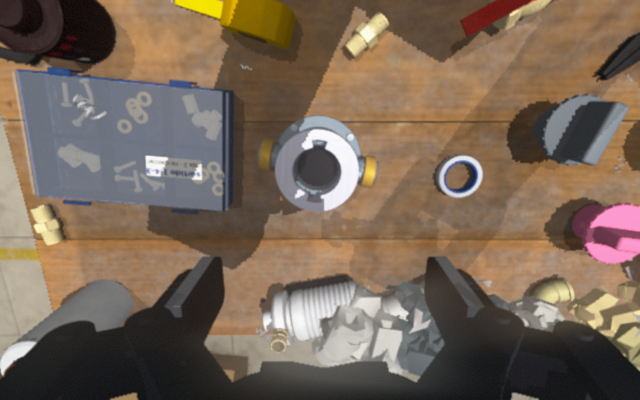

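```bash
python3 - <<'E'
from h import *
a=load('wcap')['frame'];b=load('wstr')['frame']
def cr(im,x,y,w,h): return cv2.resize(im[y:y+h,x:x+w],(400,400),interpolation=cv2.INTER_CUBIC)
cv2.imwrite('pics/z2.png',np.hstack([cr(a,284,130,80,80),cr(b,268,115,100,100)])[:,:,::-1])
E
```

```text
(no output)
```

View pics/z2.png

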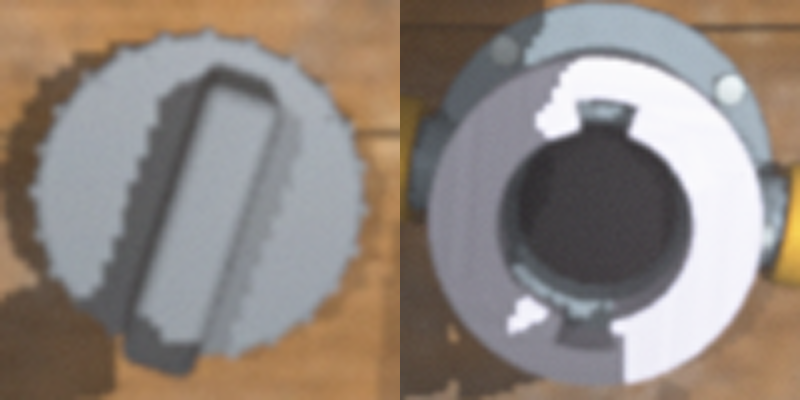

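```bash
python3 - <<'E'
from h import *
from scipy.optimize import least_squares
C=load('wcap');S=load('wstr')
def pts(d,l,s,ox,oy,z): return np.array([at_z(d,x/s+ox-.5+.5/s,y/s+oy-.5+.5/s,z)[:2] for x,y in l])
def circ(P,r=None):
    f=lambda q:np.hypot(*(P-q[:2]).T)-(q[2] if r is None else r)
    o=least_squares(f,[*P.mean(0),.04]); return o.x.round(4),(o.fun*1e3).round(1)
fl=pts(C,[(38,190),(362,195),(210,35),(90,90),(330,90),(330,285),(235,355),(55,270),(280,55)],5,284,130,.0455)
print('flange',circ(fl),circ(fl,.036)[0])
bt=pts(C,[(212,90),(277,105),(201,343),(138,322)],5,284,130,.082)
print('bar',bt.round(4),bt.mean(0)); m1=bt[:2].mean(0);m2=bt[2:].mean(0);v=m2-m1
print(np.hypot(*v),np.degrees(np.arctan2(v[1],v[0])), [np.degrees(np.arctan2(*(w)[::-1])) for w in (bt[3]-bt[0],bt[2]-bt[1])])
rm=pts(S,[(27,220),(365,210),(195,55),(200,385),(80,105),(310,95),(75,335),(325,325)],4,268,115,.075)
print('rim',circ(rm),circ(rm,.042)[0])
sl=pts(S,[(180,99),(237,107),(158,345),(213,349)],4,268,115,.075)
c=circ(rm)[0][:2]
m1=sl[:2].mean(0);m2=sl[2:].mean(0);v=m2-m1
print('slot',sl.round(4),np.hypot(*v),np.degrees(np.arctan2(v[1],v[0])),(m1+m2)/2,[np.degrees(np.arctan2(*(w)[::-1])) for w in (sl[2]-sl[0],sl[3]-sl[1],c-m1,m2-c)])
E
```

```text
flange (array([0.4867, 0.1095, 0.0357]), array([ 0.3, -0.4,  0.3, -1.5,  1.1, -1.2,  0.7,  0.5,  0.2])) [0.4868 0.1094 0.04  ]
bar [[0.4571 0.1115]
 [0.46   0.1241]
 [0.5085 0.1094]
 [0.504  0.0966]] [0.48239906 0.11039803]
0.049958515370635274 -17.24515235591464 [np.float64(-17.550783948262783), np.float64(-16.9481150934232)]
rim (array([ 0.5234, -0.1641,  0.0426]), array([ 0.4,  0.1, -0. , -0. , -0.8,  0.6,  0.3, -0.5])) [ 0.5233 -0.1641  0.04  ]
slot [[ 0.4914 -0.1681]
 [ 0.4934 -0.1541]
 [ 0.5549 -0.1744]
 [ 0.556  -0.1601]] 0.06336561187000735 -5.54301391722894 [ 0.52394965 -0.16415255] [np.float64(-5.613951394882556), np.float64(-5.471075976758517), np.float64(-5.544462607677682), np.float64(-5.541614855864079)]
```

Cap flange centre is at (0.487, 0.1095) with the bar yawed −17°; the fitted radius of 35.7 mm matches the given 36. The collar is at (0.5235, −0.164) with slots at −5.5°; its fitted radius is 42.6 mm and the slot ends at 31.7 mm are plausible. Next is the grasp.

```bash
python3 - <<'E'
from h import *
a=np.radians(90-17.2);c=[.4868,.1094]
env.reach(np.array([*c,.20]),quat(a)); snap('wrist','w3')
print(env.movel(np.array([*c,.09]),.12,guard=10)); s0=monitor.sense()
print(env.movel(np.array([*c,.0515]),.05,guard=6)); s1=monitor.sense()
print(s0['contact_force'],s1['contact_force'],s1['position'])
env.close_gripper(60); s=monitor.sense(); print(s['contact_force'],s['ft_torque'],s['position'],s['finger_gap'])
env.movel(np.array([*c,.20]),.12); s=monitor.sense(); print(s['contact_force'],s['ft_torque'],s['finger_gap'],s['clock'])
snap('wrist','w4');snap('side','s4')
E
```

```text
False
False
[ 0.96072955  0.02352928 -0.3640838 ] [ 0.35569156 -0.31992494  1.04944656] [0.48699692 0.10939445 0.05172381]
[-0.53127575 -0.29145451  0.96990621] [-0.08313574  0.02897212  0.03008077] [0.48684739 0.10937291 0.05159815] 0.17851372098611418
[ 0.86939575  0.88686683 -1.89018253] [ 0.02258793  0.02799741 -0.0640556 ] 0.18105912296150822 8.1833
```

View pics/w4.png

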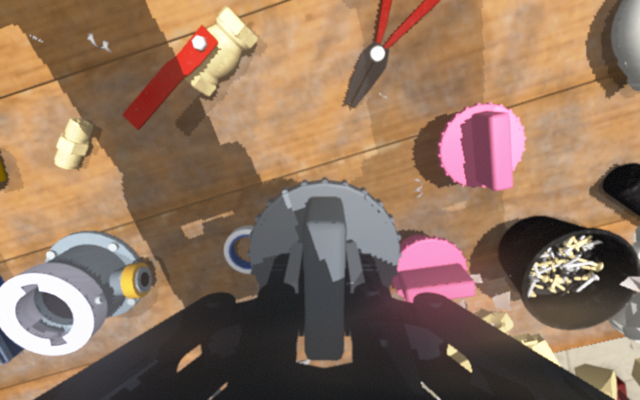

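View pics/s4.png

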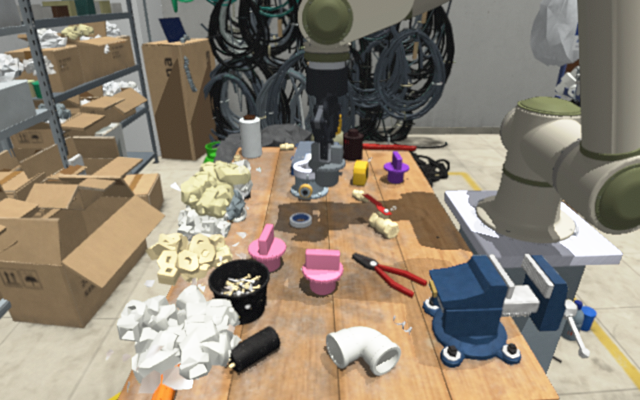

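Cap held, and the flange arc is visible at about (322,180). I'll measure its offset in the hand.

```bash
python3 - <<'E'
from h import *
a=load('w4')['frame'];cv2.imwrite('pics/z4.png',cv2.resize(a[170:290,235:415],(720,480),interpolation=cv2.INTER_CUBIC)[:,:,::-1])
E
```

```text
(no output)
```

View pics/z4.png

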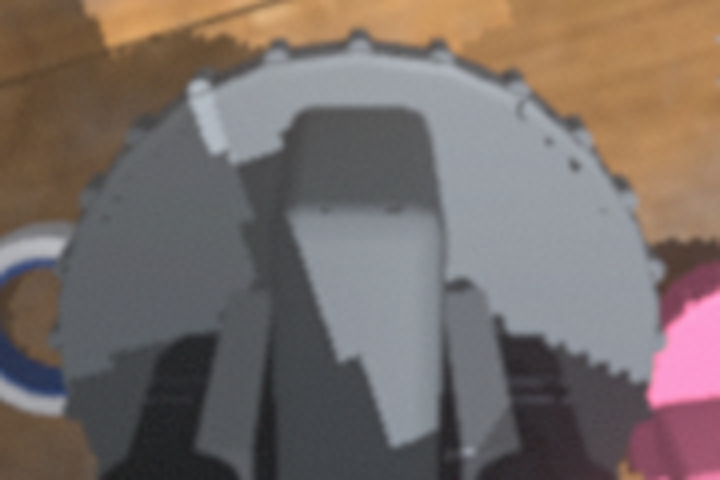

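```bash
python3 - <<'E'
from h import *
from scipy.optimize import least_squares
d=load('w4');s=monitor.sense();p=s['position'];y=yaw();print(p,np.degrees(y))
L=[(360,50),(280,58),(440,60),(200,92),(517,90),(142,142),(577,137),(93,205),(625,203),(65,275),(655,280),(655,360),(65,380)]
P=np.array([at_z(d,x/4+235-.4,v/4+170-.4,p[2]-.0515+.0475)[:2] for x,v in L])
for r in (None,.0355):
    o=least_squares(lambda q:np.hypot(*(P-q[:2]).T)-(q[2] if r is None else r),[*P.mean(0),.036])
    e=o.x[:2]-p[:2]; print(o.x.round(4),(o.fun*1e3).round(1),'offset along bar',e@[np.sin(y),-np.cos(y)],'jaw',e@[np.cos(y),np.sin(y)])
E
```

```text
[0.48658613 0.10937811 0.19941998] 72.79639953159769
[0.4858 0.1087 0.0355] [ 0.1  0.3  0.1  0.1  0.2 -0.5 -0.  -0.3 -0.2  0.1  0.1 -0.   0.3] offset along bar -0.0005736077277167695 jaw -0.0009294344169797858
[0.4858 0.1086 0.036 ] [ 0.1  0.3  0.1  0.1  0.2 -0.5 -0.  -0.3 -0.3  0.   0.1 -0.1  0.2] offset along bar -0.0005317116650293846 jaw -0.0009290794670523775
```

```bash
cat >> h.py <<'E'
def tgt(z,phi=84.5,c=(.5235,-.1641),o=(-.00055,-.0009)):
    y=np.radians(phi); return np.array([*(np.array(c)-o[0]*np.array([np.sin(y),-np.cos(y)])-o[1]*np.array([np.cos(y),np.sin(y)])),z])
def show(t=''):
    s=monitor.sense();print(t,s['position'].round(4),'cap z',round(s['position'][2]-.0515,4),'F',s['contact_force'].round(1),'T',s['ft_torque'].round(2),'gap',round(s['finger_gap'],3),'yaw',np.degrees(yaw()).round(1),'t',s['clock'].round(1));return s
E
python3 - <<'E'
from h import *
q=quat(np.radians(84.5))
env.reach(tgt(.20),q);env.hold(.3);show(); print(tgt(.2))
snap('wrist','w5')
snap('scene','s5')
a=load('s5')['frame'];cv2.imwrite('pics/z5.png',np.vstack([cv2.resize(a[120:300,280:460],(540,540)),])[:,:,::-1])
E
```

```text
Traceback (most recent call last):
  File "h.py", line 25, in show
    s=monitor.sense();print(t,s['position'].round(4),'cap z',round(s['position'][2]-.0515,4),'F',s['contact_force'].round(1),'T',s['ft_torque'].round(2),'gap',round(s['finger_gap'],3),'yaw',np.degrees(yaw()).round(1),'t',s['clock'].round(1));return s
                                                                                                                                                                                                                             ^^^^^^^^^^^^^^^^
AttributeError: 'float' object has no attribute 'round'
```

```bash
sed -i "s/s\['clock'\].round(1)/round(s['clock'],1)/" h.py
python3 - <<'E'
from h import *
show(); print(tgt(.2))
snap('wrist','w5')
snap('scene','s5')
a=load('s5')['frame'];b=load('w5')['frame'];cv2.imwrite('pics/z5.png',np.hstack([cv2.resize(a[150:300,300:450],(400,400)),cv2.resize(b[170:350,230:410],(400,400))])[:,:,::-1])
E
```

```text
[ 0.5243 -0.1625  0.2001] cap z 0.1486 F [-0.  -0.5 -1.4] T [-0.04 -0.01 -0.01] gap 0.175 yaw 84.6 t 9.7
[ 0.52413373 -0.16325686  0.2       ]
```

View pics/z5.png

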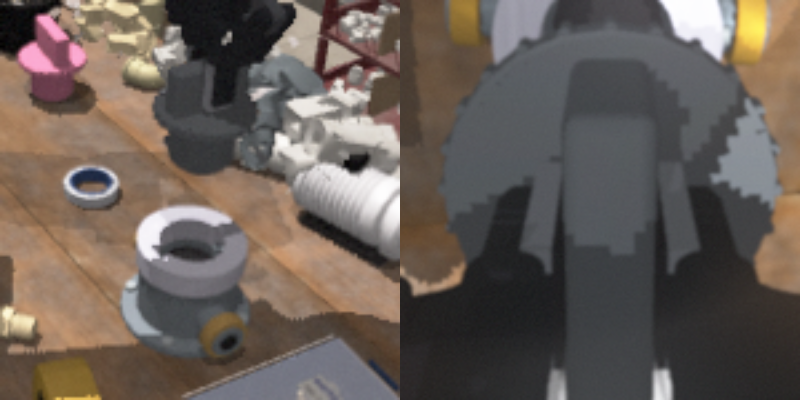

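The cap hangs upright and centred above the bore. Descending under guard.

```bash
python3 - <<'E'
from h import *
Z=.0515
print(env.movel(tgt(Z+.080),.1,guard=8));show()
print(env.movel(tgt(Z+.065),.03,guard=6));show()
print(env.movel(tgt(Z+.0545),.03,guard=6));show()
E
```

```text
False
 [ 0.5245 -0.1635  0.1321] cap z 0.0806 F [-0.4  0.5 -1.1] T [-0.   -0.04  0.01] gap 0.177 yaw 84.5 t 10.6
False
 [ 0.5242 -0.1633  0.1165] cap z 0.065 F [-0.1  0.1 -1.3] T [-0.   -0.06 -0.02] gap 0.177 yaw 84.5 t 11.2
False
 [ 0.5241 -0.1633  0.1059] cap z 0.0544 F [ 0.2 -0.3 -1.9] T [ 0.02 -0.02  0.04] gap 0.177 yaw 84.5 t 11.7
```

No contact so far, so the plug is in the bore. Continuing into the slots.

```bash
python3 - <<'E'
from h import *
Z=.0515
for z,g in [(.0505,8),(.046,12),(.041,12),(.038,12),(.0365,12)]:
    r=env.movel(tgt(Z+z),.02,guard=g);print(z,r);show()
    if r: break
E
```

```text
0.0505 False
 [ 0.5241 -0.1633  0.1019] cap z 0.0504 F [-0.2 -0.2 -1.4] T [0.03 0.05 0.02] gap 0.182 yaw 84.5 t 12.1
0.046 False
 [ 0.5243 -0.1633  0.0978] cap z 0.0463 F [-1.2  1.3  5.2] T [0.13 0.2  0.01] gap 0.178 yaw 84.5 t 12.5
0.041 False
 [ 0.5243 -0.1633  0.0929] cap z 0.0414 F [-1.3  1.2  6.1] T [ 0.15  0.35 -0.06] gap 0.175 yaw 84.5 t 12.9
0.038 False
 [ 0.5243 -0.1633  0.0901] cap z 0.0386 F [-2.4  1.   8.8] T [0.19 0.45 0.02] gap 0.175 yaw 84.5 t 13.2
0.0365 False
 [ 0.5243 -0.1633  0.0887] cap z 0.0372 F [-2.9  0.9  8.2] T [ 0.21  0.47 -0.02] gap 0.183 yaw 84.5 t 13.4
```

```bash
python3 - <<'E'
from h import *
Z=.0515
for z in (.0360,.0354,.0350):
    r=env.movel(tgt(Z+z),.01,guard=8);env.hold(.2);s=show(z)
    if r or s['contact_force'][2]>13: break
E
```

```text
0.036 [ 0.5244 -0.1633  0.0883] cap z 0.0368 F [-1.7  1.8  8.9] T [0.29 0.43 0.01] gap 0.178 yaw 84.5 t 13.9
0.0354 [ 0.5243 -0.1633  0.0877] cap z 0.0362 F [-1.7  1.2  9.7] T [0.31 0.52 0.01] gap 0.177 yaw 84.5 t 14.3
0.035 [ 0.5243 -0.1633  0.0873] cap z 0.0358 F [-2.2  1.6  9.9] T [0.32 0.47 0.  ] gap 0.174 yaw 84.5 t 14.8
```

Flange is almost at the rim and the force matches the spring. Turning clockwise.

```bash
python3 - <<'E'
from h import *
p=tgt(.0515+.0350)
for d in list(range(4,49,4))+[50,52,54,55,56]:
    env.reach(p,quat(np.radians(84.5-d)));s=show(d)
    F=s['contact_force'];T=s['ft_torque']
    if abs(T[2])>.5 or F[2]>25 or np.hypot(F[0],F[1])>15: print('stop');break
E
```

```text
4 [ 0.5247 -0.1636  0.0875] cap z 0.036 F [-1.2  1.4  9.9] T [ 0.12  0.26 -0.07] gap 0.178 yaw 80.5 t 15.0
8 [ 0.5249 -0.1637  0.0876] cap z 0.0361 F [-1.3  0.7  8.7] T [ 0.05  0.15 -0.09] gap 0.179 yaw 76.5 t 15.3
12 [ 0.525  -0.1638  0.0876] cap z 0.0361 F [-0.7  0.1  9. ] T [ 0.02  0.14 -0.  ] gap 0.177 yaw 72.5 t 15.5
16 [ 0.525  -0.1638  0.0877] cap z 0.0362 F [ 0.2 -0.3  8.7] T [-0.06  0.1  -0.04] gap 0.182 yaw 68.5 t 15.8
20 [ 0.525  -0.1638  0.0877] cap z 0.0362 F [-0.1 -0.2  9.2] T [-0.04  0.08 -0.01] gap 0.18 yaw 64.5 t 16.0
24 [ 0.525  -0.1638  0.0877] cap z 0.0362 F [-0.  -1.   9.7] T [-0.15  0.07 -0.06] gap 0.179 yaw 60.5 t 16.3
28 [ 0.525  -0.1639  0.0877] cap z 0.0362 F [0.2 0.  9.5] T [-0.08  0.1  -0.05] gap 0.175 yaw 56.5 t 16.5
32 [ 0.525  -0.1638  0.0877] cap z 0.0362 F [ 1.2 -0.3  9.2] T [-0.04  0.11 -0.06] gap 0.176 yaw 52.5 t 16.8
36 [ 0.525  -0.1639  0.0877] cap z 0.0362 F [-0.8 -0.3  9.8] T [-0.12  0.08 -0.  ] gap 0.173 yaw 48.5 t 17.0
40 [ 0.525  -0.1639  0.0877] cap z 0.0362 F [-0.4 -0.1  9.2] T [-0.02  0.11 -0.06] gap 0.177 yaw 44.5 t 17.3
44 [ 0.525  -0.1639  0.0877] cap z 0.0362 F [-0.6  0.2 10.6] T [-0.09  0.14 -0.02] gap 0.175 yaw 40.5 t 17.5
48 [ 0.525  -0.1639  0.0877] cap z 0.0362 F [-0.3 -0.7  8.9] T [-0.02  0.08 -0.03] gap 0.173 yaw 36.5 t 17.8
50 [ 0.525  -0.1639  0.0877] cap z 0.0362 F [-0.9  1.   8.8] T [-0.1   0.12 -0.06] gap 0.175 yaw 34.5 t 18.0
52 [ 0.525  -0.1639  0.0877] cap z 0.0362 F [-1.  -1.  10.1] T [-0.08  0.22 -0.04] gap 0.176 yaw 32.5 t 18.3
54 [ 0.5245 -0.1641  0.0876] cap z 0.0361 F [-3.4 -1.3 10.5] T [-0.34  0.68  0.13] gap 0.174 yaw 30.5 t 18.5
55 [ 0.5244 -0.1641  0.0876] cap z 0.0361 F [-4.  -1.2 11.3] T [-0.34  0.73  0.41] gap 0.177 yaw 29.6 t 18.8
56 [ 0.5243 -0.1642  0.0876] cap z 0.0361 F [-4.2 -2.6 11.1] T [-0.37  0.85  0.75] gap 0.178 yaw 28.6 t 19.0
stop
```

The stop is felt at about 54°. I'll let the cap rise into the notch, check that it holds, then release.

```bash
python3 - <<'E'
from h import *
p=tgt(.0515+.0350); q=quat(np.radians(84.5-54))
env.reach(p,q);show('backed')
for z in (.037,.039,.0405,.0412,.042,.0428):
    r=env.movel(np.array([*p[:2],.0515+z]),.015,guard=12);s=show(z)
    if r or s['contact_force'][2]<-6: break
E
```

```text
backed [ 0.5245 -0.164   0.0875] cap z 0.036 F [-2.8 -1.3 10.1] T [-0.34  0.62  0.17] gap 0.179 yaw 30.5 t 19.3
0.037 [ 0.5245 -0.1641  0.0895] cap z 0.038 F [-4.  -1.7  9.2] T [-0.33  0.62  0.08] gap 0.178 yaw 30.5 t 19.5
0.039 [ 0.5244 -0.1641  0.0914] cap z 0.0399 F [-2.2 -1.9  8.3] T [-0.4   0.53  0.1 ] gap 0.174 yaw 30.5 t 19.8
0.0405 [ 0.5244 -0.164   0.0926] cap z 0.0411 F [-2.3 -3.4  6.5] T [-0.6   0.4   0.13] gap 0.178 yaw 30.5 t 20.1
0.0412 [ 0.5243 -0.164   0.0926] cap z 0.0411 F [-1.  -5.7  1.5] T [-0.95 -0.04  0.11] gap 0.175 yaw 30.5 t 20.3
0.042 [ 0.5243 -0.164   0.0927] cap z 0.0412 F [ 3.8 -6.4 -5.8] T [-1.1  -0.49  0.14] gap 0.172 yaw 30.5 t 20.6
0.0428 [ 0.5242 -0.1639  0.0928] cap z 0.0413 F [  5.5  -7.4 -12.5] T [-1.36 -0.86  0.14] gap 0.176 yaw 30.5 t 20.8
```

The cap seated at 41.1 mm and resists an upward pull, so it is locked. Easing off and releasing.

```bash
python3 - <<'E'
from h import *
p=tgt(.0515+.0412)
env.movel(p,.015);show()
env.release();env.hold(.3);show('rel')
s=monitor.sense();P=s['position']
env.movel(np.array([P[0],P[1],.22]),.08,guard=10);show()
# back off toward the base to see it
env.reach(np.array([.46,-.164,.27]),quat(np.pi/2));env.hold(.2);show()
for n in('wrist','scene','side'): snap(n,n+'9')
a=load('scene9')['frame'];b=load('side9')['frame'];c=load('wrist9')['frame']
cv2.imwrite('pics/z9.png',np.hstack([cv2.resize(a[190:300,320:430],(400,400)),cv2.resize(b[120:210,265:355],(400,400))])[:,:,::-1])
E
```

```text
[ 0.5243 -0.1639  0.0926] cap z 0.0411 F [-0.6 -7.3 -0.1] T [-1.06 -0.04  0.09] gap 0.174 yaw 30.5 t 21.1
rel [ 0.5241 -0.1633  0.0927] cap z 0.0412 F [-0.7 -0.3  1.4] T [-0.   -0.02  0.  ] gap 1.002 yaw 30.5 t 22.1
 [ 0.524  -0.1632  0.2196] cap z 0.1681 F [-0.  -0.4 -0.6] T [-0.    0.02 -0.01] gap 1.003 yaw 30.5 t 23.8
 [ 0.4601 -0.164   0.2697] cap z 0.2182 F [ 0.2  0.5 -0.5] T [ 0.01  0.02 -0.  ] gap 1.001 yaw 90.0 t 25.0
```

View pics/z9.png

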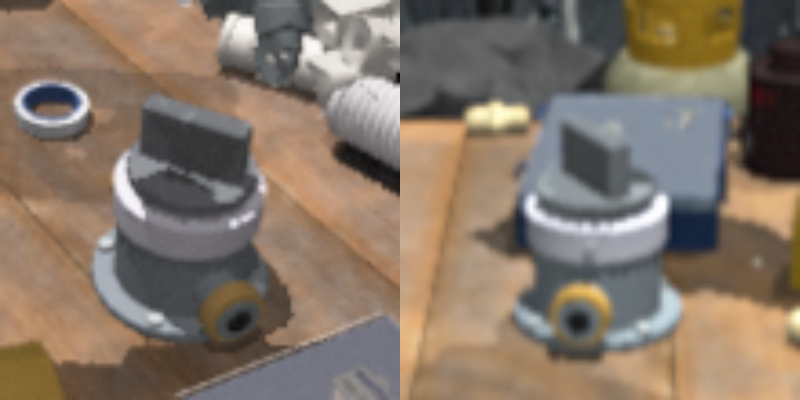

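View pics/wrist9.png

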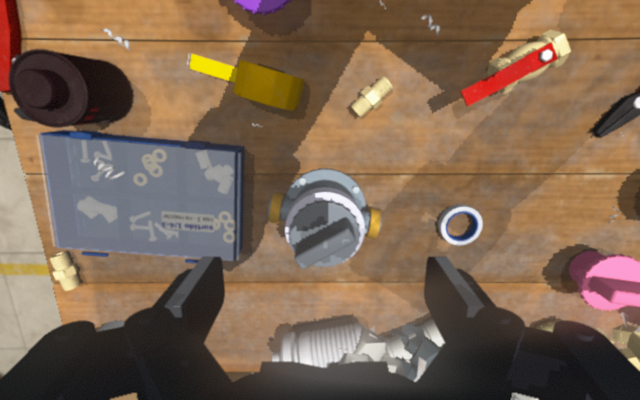

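View pics/scene9.png

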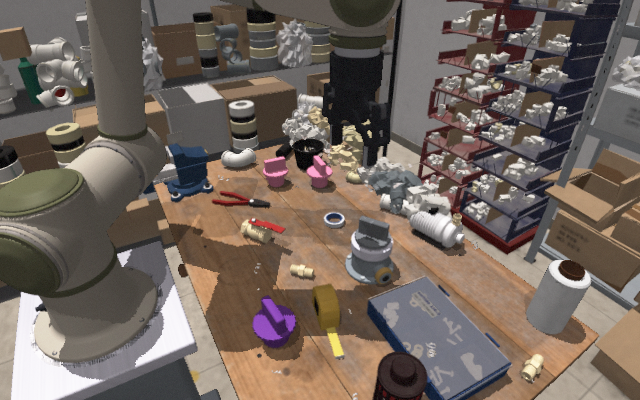

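The cap sits level in the collar at wrist (325,230), with the bar at about −60° (expected −59.5°). The other items are where they were. Handing in.

```bash
python3 -c "
from h import *
print(job.hand_in());show()"
```

```text
the job is handed in; nothing more can be done
None
the job is handed in; nothing more can be done
```

The cap is back on the strainer, locked and upright, and the job is handed in at about 25 s on the robot's clock.

I found the collar's slots by sight at about −5.5°. I lowered the cap's lugs into them, pressed it down against the spring and turned it clockwise to the stop, which I felt at about 54°.

- **Locked:** the cap rose to 41.1 mm (41 expected) and stayed there against an upward pull of about 11 N.
- **After release:** the pictures show it upright and level. The grip bar lies at about −60° against −59.5° expected.
- **Force:** the largest readings were about 11 N pressing down and about 15 N in total during the pull test.
- **Other things:** they look unmoved by eye in the final pictures; I did not measure them again.

The wrist camera read about 0.9 mm off sideways, within its stated accuracy. I corrected for that when lining up, and no other check disagreed.

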